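Flip open the hinged pan lid

ROBOT

A 7-joint arm with a two-finger parallel gripper is mounted at the origin on the work surface. World frame = base frame: x ahead of the robot, y to its left, z up, the work surface at z = 0. Lengths are in m, angles in degrees, forces in N, time in s.
With the tool pointing down it reaches from about 0.4 to 0.9 m from the base axis. Payload 5.5 kg.
Tool frame: the origin (TCP) lies midway between the tips of the shut fingers; the grasp point (between the pads) lies 19 mm behind it; z points along the fingers, y is the line along which they close (so a half turn about z gives the same grasp; the last joint's range is limited). The gripper opens to 85 mm and grips with 20 to 120 N. Pads are 22 mm wide; open, the fingers measure 114 mm over their backs; the gripper's body (76 mm by 85 mm) begins 54 mm behind the grasp point. The pads swing forward as they close: fully open they stand 13 mm farther back than shut.
Start: joints at [82.517, 28.699, -24.465, 88.831, 12.651, 65.22, -12.049], TCP at [0.249, -0.6, 0.207] pointing down, gripper open.
Joint ranges: [-164.97, 164.97], [-17.58, 116.51], [-87.97, 89.64], [11.32, 138.91], [-80.73, 260.73], [10.89, 115.49], [-147.41, 147.41]. Speed limits (degrees/s): [147.25, 147.25, 180, 180, 180, 180, 180].

INTERFACE

Orientations are given as a 3x3 rotation matrix whose columns are the frame's x, y, z axes.
In Python, from plant import robot gives the robot as it stands.
- The arm moves only by the shell command python3 -m crank 'ROWS' [FORCE]. ROWS is JSON, a list of rows, each a list of 7 numbers: the shift along the tool's x, y, z in cm, then the turn, a rotation vector about the tool's x, y, z in degrees, then the opening, from -1 (shut) to 1 (fully open), so that 0 is half open. In form: [[dx, dy, dz, rx, ry, rz, claw], ...]. A call has 1 to 8 rows; each row is the pose to reach, as a shift and turn from the pose commanded when the call began, along the tool's axes at that moment; what a row does not reach only later rows make up. A row lasts 1/10 s, in which the tool goes at most 50 mm and 8.59 degrees, less where a joint would pass 70% of its speed; a pose out of reach is approached as far as the arm can. A call with a gripper value outside its range is refused whole. The fingers move at their own pace and stop on an object; FORCE is the grip in N (left out, the last holds). Time passes only in rows, so rows that repeat a pose let the fingers close. It gives the time, the measured TCP pose, the force, the opening and the grip force at its end, in the units of the state.
- robot.read_state(): the state, without advancing time (a new reading comes with each control period).
- robot.capture(name): name is "side" or "top"; returns a dict with "img" (400x640x3 uint8, red, green, blue), "camera_matrix" (3x3 intrinsics, pixels), "D" ([k1, k2, p1, p2, k3] as OpenCV has them; the pictures are not rectified), "world_to_cam" (4x4, takes a point from world to camera coordinates). Camera axes: x right, y down, z forward; pixel columns grow to the right and rows downward; lengths in m; the calibration is good to about 2 mm. A picture is of the moment at which its call begins. There is no depth.
- robot.close_job(): hands the job in; it is judged then, once.
The state is a dict: "clock": time; "joint_positions": joint angles; "qd": joint speeds; "joint_torque": joint torques, N m; "tcp_pos": TCP position; "eef_rot": TCP orientation; "wrist_force": force on the tool from outside, world axes, zero at the start; "wrist_torque": the same for the moment, N m; "opening": finger opening in m; "grip_force": force on a finger pad.
Only numpy, scipy, OpenCV 4.12 (cv2) and the standard library are available. Lean on these libraries where they do the work, as an engineer would, in place of code of your own. Each camera call takes 0.05 s, during which the arm holds its last target. There are 200 camera calls.

TASK

Open the food pan with the hinged lid so that its utensils can be checked: push its loose leaf up by the outside of the bent lip with the fingertips, over the spine, and press it gently down until it lies flat on the fixed half, then come away. Only push: do not grip the lip, and leave the other pan's lid and everything else where it is.

Things in the scene. Friction and masses are not known exactly. Their poses are not given: they have to be found in the camera images.
- pan: the food pan with the hinged lid: bare metal, 176 mm long (its x) by 162 mm wide (its y), fixed to the table in a low frame; origin on the table under its centre, z up. The spine of the lid runs across its middle along y. The far half of the lid (+x of the pan) is fixed; the leaf covers the other half (-x, more or less towards the robot)
- spine (a point): middle of the hinge line (spine), 72 mm above the table, axes as the pan's. The flat top faces of the leaf, when shut, and of the fixed half lie at this height
- leaf (a joint): angle of the leaf about the spine: 0 shut (lying over the -x half), 1.57 upright, 3.14 lying flat upside down on the fixed half, which is its stop. It starts shut or up to 0.3 ajar. The hinge is stiff (about 0.09 N m of friction), so the leaf (about 0.12 kg) stays where it is left; while it is low, move up along its arc, as a level push can jam it
- leaf_mid (a point): centre line of the leaf, 50 mm from the spine, on the face that is its top when shut (its underside after the flip). The leaf is a steel plate 158 mm wide, 3 mm thick, reaching 99 mm from the spine. Axes as the leaf's: when shut, the same as the pan's
- lip (a point): middle of the top edge of the lip at the leaf's free end: bent up, 110 mm wide, 3 mm thick, leaning outward 30 degrees; it starts 96 mm from the spine, its top edge is 110 mm from the spine and 24 mm above the leaf's top face. A 2.5 mm stiffener covers its back (facing the spine) to 7 mm below the edge: fingers bearing on it count as gripping. Axes as the leaf's
- other_pan: another pan of the same size, fixed to the table, under a loose lid with a knob, no hinge; origin on the table under its centre
- other_lid: the loose steel lift-off lid of the other pan, 176 x 162 x 3 mm with a round black knob on top, 31 mm high in all; origin under its centre
- shaker: a closed metal can, 48 mm across, 85 mm high; origin under its centre
- pot: an open steel pot, 100 mm across, 90 mm high, with a loop handle on either side; origin under its centre
- strainer: a metal cone standing on its wide end, 124 mm across, 130 mm high; origin under its centre
- cup: an open steel cup, 76 mm across, 80 mm high; origin under its centre
- spatula: a wooden-handled spatula, about 260 mm long, lying flat on the table; origin under about its middle
- spoon: a wooden-handled spoon, about 200 mm long, lying flat on the table; origin under about its middle

How it is judged:
By the outcome, as a careful person would: the job done as asked, in the order asked, and still so for the second after the job is handed in, with the robot touching nothing.
It also fails if it takes over 45 s, if anything falls off the work surface, if the arm or the gripper's body presses on something with over 40 N, if the wrist force passes 120 N, or if a joint passes its speed limit or range.

## Working session

There is one attempt and no reset: what is moved stays moved. The work goes in short steps, Python scripts to look and compute and a shell command to move; the robot and the scene stay as the last step left them, time stands still between calls to the robot, and variables do not carry over. Pictures are saved under pics/ and viewed, at most 10 in all, crops included, and the job is handed in when it is done.

```bash
mkdir -p pics; ls; python3 - <<'E'
from plant import robot
import cv2,numpy as np
for n in("top","side"):
    c=robot.capture(n); cv2.imwrite(f"pics/{n}0.png",c["img"][:,:,::-1]); np.savez(f"{n}0.npz",**c)
    print(n,np.round(c["camera_matrix"],1).tolist(),np.round(c["D"],4),np.round(c["world_to_cam"],3).tolist())
s=robot.read_state();print(s["tcp_pos"],np.round(s["eef_rot"],3).tolist(),s["opening"])
E
```

```text
pics
top [[473.6, 0.0, 318.7], [0.0, 473.6, 195.0], [0.0, 0.0, 1.0]] [-0.0011  0.      0.      0.      0.    ] [[-0.029, -1.0, -0.004, 0.004], [-0.975, 0.029, -0.22, 0.601], [0.22, -0.002, -0.976, 1.477], [0.0, 0.0, 0.0, 1.0]]
side [[448.3, 0.0, 321.0], [0.0, 448.3, 203.4], [0.0, 0.0, 1.0]] [-0.0651  0.      0.      0.      0.    ] [[-0.948, -0.318, 0.016, 0.532], [-0.17, 0.463, -0.87, 0.194], [0.27, -0.827, -0.493, 1.275], [0.0, 0.0, 0.0, 1.0]]
[ 0.2491014  -0.59965911  0.20556689] [[0.923, 0.384, -0.001], [0.384, -0.923, 0.002], [0.0, -0.002, -1.0]] 0.08565378409607294
```

View pics/top0.png

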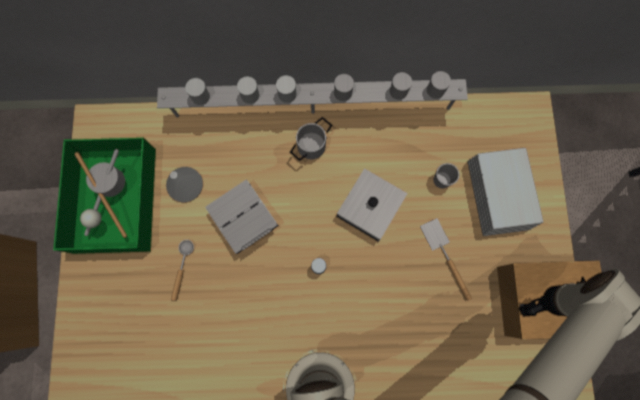

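View pics/side0.png

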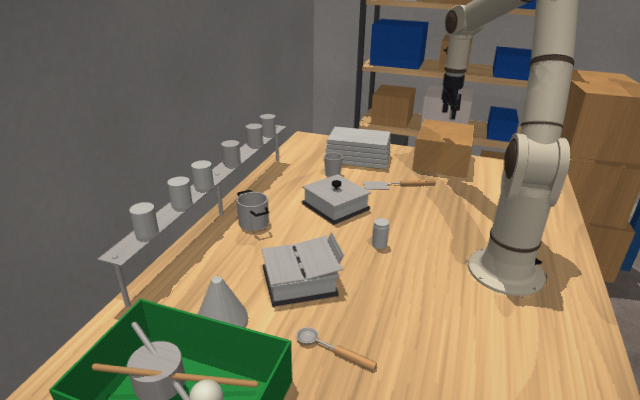

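The hinged pan is at about (242,218) in the top view and (300,268) in the side view. Its lip is at the near edge, and the other pan with the knob is at (372,204) in the top view. I'll zoom in on the pan.

```bash
python3 - <<'E'
import cv2,numpy as np
t=cv2.imread("pics/top0.png")[172:262,197:287]; s=cv2.imread("pics/side0.png")[225:310,255:350]
t=cv2.resize(t,(400,400),interpolation=cv2.INTER_CUBIC); s=cv2.resize(s,(400,358),interpolation=cv2.INTER_CUBIC)
o=np.zeros((400,800,3),np.uint8);o[:,:400]=t;o[:358,400:]=s
cv2.imwrite("pics/z0.png",np.clip(o*1.3,0,255).astype(np.uint8))
E
```

```text
(no output)
```

View pics/z0.png

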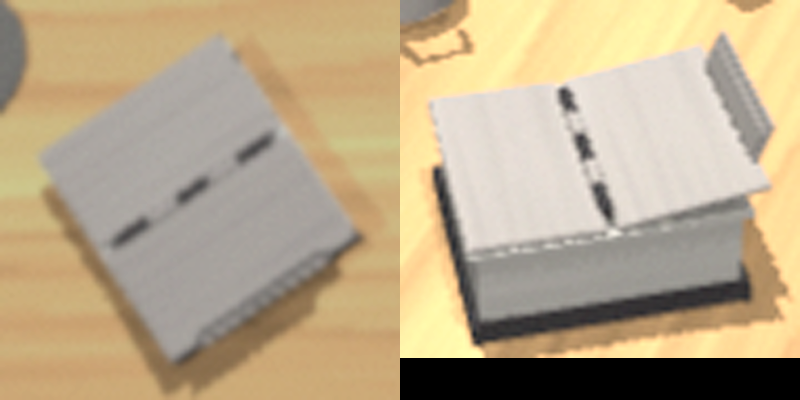

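```bash
cat >h.py <<'E'
import numpy as np,cv2
def ray(c,p):
    q=cv2.undistortPoints(np.array([[p]],float),c["camera_matrix"],c["D"])[0,0]
    T=c["world_to_cam"];R=T[:3,:3];o=-R.T@T[:3,3];d=R.T@np.array([q[0],q[1],1]);return o,d/np.linalg.norm(d)
def plane(c,p,z):
    o,d=ray(c,p);return o+d*(z-o[2])/d[2]
def tri(c1,p1,c2,p2):
    a,u=ray(c1,p1);b,v=ray(c2,p2);st=np.linalg.lstsq(np.c_[u,-v],b-a,rcond=None)[0]
    P=a+u*st[0];Q=b+v*st[1];return (P+Q)/2,np.linalg.norm(P-Q)
E
python3 - <<'E'
from h import *
t=dict(np.load("top0.npz"));s=dict(np.load("side0.npz"))
T=lambda x,y:(197+(x+.5)*.225-.5,172+(y+.5)*.225-.5)
S=lambda x,y:(255+(x-400+.5)*.2375-.5,225+(y+.5)*.2374-.5)
np.set_printoptions(precision=4,suppress=True)
pts={"spL":((108,247),(612,231)),"spR":((282,130),(563,84)),"farL":((42,158),(467,252)),"farR":((220,36),None),"leafcornerL":((172,358),(771,188)),
"leafcornerR":((364,236),None),"lipR":((335,252),(722,33)),"lipL":((203,342),(773,128))}
for k,(a,b) in pts.items():
    print(k,plane(t,T(*a),.072), plane(s,S(*b),.072) if b else "", tri(t,T(*a),s,S(*b)) if b else "")
print("farL side",plane(s,S(431,102),.072))
E
```

```text
spL [0.5038 0.3022 0.072 ] [0.4999 0.311  0.072 ] (array([0.5038, 0.3033, 0.0653]), np.float64(0.002145991218676787))
spR [0.5863 0.1766 0.072 ] [0.5832 0.1794 0.072 ] (array([0.5856, 0.1766, 0.0699]), np.float64(0.0023748824585192205))
farL [0.5707 0.3513 0.072 ] [0.5727 0.3577 0.072 ] (array([0.5733, 0.3529, 0.0675]), np.float64(0.003380230828191456))
farR [0.6585 0.2222 0.072 ]  
leafcornerL [0.4226 0.2553 0.072 ] [0.4225 0.2396 0.072 ] (array([0.4202, 0.2531, 0.0829]), np.float64(0.0023720846250510456))
leafcornerR [0.5064 0.1176 0.072 ]  
lipR [0.4954 0.1386 0.072 ] [0.5026 0.0848 0.072 ] (array([0.4889, 0.135 , 0.1063]), np.float64(0.002139878498277471))
lipL [0.4333 0.2332 0.072 ] [0.4386 0.1795 0.072 ] (array([0.4278, 0.2272, 0.1078]), np.float64(0.0028693456024648147))
farL side [0.6564 0.2279 0.072 ]
```

```bash
cat >>h.py <<'E'
from scipy.spatial.transform import Rotation as Ro
SP=np.array([.5455,.2420,.072]);YAW=33.5
RP=Ro.from_euler('z',YAW,degrees=True).as_matrix()   # pan axes
def target(u,w,a,v=0):
    "TCP at u,w (m, from spine, pan x & z), fingers tilted a deg toward pan +x"
    R=RP@np.diag([1.,-1,-1])@Ro.from_euler('y',a,degrees=True).as_matrix()
    return SP+RP@[u,v,w],R
def rows(s,tg):
    p0,R0=np.array(s["tcp_pos"]),np.array(s["eef_rot"])
    for p,R in tg:
        print(np.round(np.r_[100*R0.T@(p-p0),Ro.from_matrix(R0.T@R).as_rotvec(degrees=True)],2).tolist(),"world",np.round(p,3))
def rot(u,w,th):
    t=np.radians(th);return u*np.cos(t)+w*np.sin(t),-u*np.sin(t)+w*np.cos(t)
def push(th,a,c=(-.1045,.0105),hw=.011,pen=0.):
    "TCP for the front tip corner on leaf point c (shut frame); pen along lip normal"
    n=np.array([np.cos(np.pi/6),np.sin(np.pi/6)])*pen
    u,w=rot(c[0]+n[0],c[1]+n[1],th);A=np.radians(a)
    return target(u-hw*np.cos(A),w-hw*np.sin(A),a)
E
python3 - <<'E'
from h import *
from plant import robot
s=robot.read_state()
_,R=target(0,0,0)
rows(s,[(np.array([.46,-.3,.30]),R),(np.array([.42,.12,.26]),R)])
E
```

```text
[30.98, -19.59, -9.41, -0.1, -0.01, -10.93] world [ 0.46 -0.3   0.3 ]
[43.4, -59.91, -5.34, -0.1, -0.01, -10.93] world [0.42 0.12 0.26]
```

```bash
python3 -m crank '[[0,0,-5,0,0,0,-1],[10,-5,-9.4,0,0,-5,-1],[17,-10,-9.4,0,0,-11,-1],[31,-19.6,-9.4,0,0,-11,-1],[31,-19.6,-9.4,0,0,-11,-1],[31,-19.6,-9.4,0,0,-11,-1],[31,-19.6,-9.4,0,0,-11,-1],[31,-19.6,-9.4,0,0,-11,-1]]' 30
python3 - <<'E'
from h import *
from plant import robot
s=robot.read_state()
_,R=target(0,0,0)
rows(s,[(np.array([.42,.12,.26]),R),target(-.17,.08,35)])
E
```

```text
clock: 0.9
tcp_pos: [0.4488, -0.3164, 0.299]
eef_rot: [[0.833, 0.553, -0.0], [0.553, -0.833, -0.0], [-0.0, -0.0, -1.0]]
wrist_force: [0.7, -0.7, -0.8]
opening: -0.0001
grip_force: 0.0
[21.72, -37.96, 3.9, -0.01, 0.02, 0.05] world [0.42 0.12 0.26]
[21.93, -41.21, 14.7, -0.02, 35.02, 0.04] world [0.404 0.148 0.152]
```

```bash
python3 -m crank '[[22,-38,4,0,0,0,-1],[22,-38,4,0,0,0,-1],[22,-38,4,0,0,0,-1],[22,-38,4,0,0,0,-1],[22,-38,4,0,0,0,-1],[22,-38,4,0,0,0,-1],[22,-38,4,0,0,0,-1],[22,-38,4,0,0,0,-1]]'
python3 - <<'E'
from h import *
from plant import robot
s=robot.read_state()
_,R=target(0,0,0)
rows(s,[target(-.16,.08,15),target(-.17,.07,35)])
E
```

```text
clock: 1.7
tcp_pos: [0.4233, 0.0809, 0.2627]
eef_rot: [[0.834, 0.552, 0.001], [0.552, -0.834, -0.001], [-0.0, 0.001, -1.0]]
wrist_force: [0.9, -0.9, -0.4]
opening: 0.0002
grip_force: 0.0
[3.09, -6.7, 11.06, 0.07, 15.01, 0.05] world [0.412 0.154 0.152]
[2.09, -6.7, 12.06, 0.06, 35.01, 0.06] world [0.404 0.148 0.142]
```

```bash
python3 -m crank '[[1,-5,0,0,7,0,-1],[1,-5,3,0,14,0,-1],[1,-5,6,0,21,0,-1],[1,-5,7,0,28,0,-1],[1,-5,8,0,35,0,-1],[1,-5,8,0,35,0,-1],[1,-5,8,0,35,0,-1],[1,-5,8,0,35,0,-1]]'
python3 - <<'E'
from h import *
from plant import robot
s=robot.read_state()
print(s["joint_positions"])
rows(s,[target(-.16,.03,35),push(6,35,pen=-.015),push(6,35,pen=-.005)])
E
```

```text
clock: 2.5
tcp_pos: [0.4459, 0.1258, 0.2061]
eef_rot: [[0.703, 0.56, 0.439], [0.463, -0.829, 0.314], [0.539, -0.018, -0.842]]
wrist_force: [0.1, -0.1, 0.2]
opening: -0.0001
grip_force: 0.0
[ 72.64625568 -17.55730567 -67.48796091 138.87372354 -66.02911734
  39.3721038   -3.33663988]
[-6.7, -4.02, 8.16, -1.14, 2.37, -0.12] world [0.412 0.154 0.102]
[-4.93, -3.95, 11.79, -1.14, 2.37, -0.12] world [0.441 0.173 0.081]
[-3.94, -3.95, 11.94, -1.14, 2.37, -0.12] world [0.448 0.178 0.085]
```

```bash
python3 - <<'E'
from h import *
from plant import robot
s=robot.read_state()
rows(s,[target(-.145,.04,28),push(6,28,pen=-.02)])
E
```

```text
[-4.9, -4.02, 8.13, -1.14, -4.63, -0.05] world [0.425 0.162 0.112]
[-5.42, -3.95, 11.58, -1.14, -4.63, -0.05] world [0.436 0.17  0.08 ]
```

```bash
python3 -m crank '[[-3,-2,3,-1,-5,0,-1],[-5,-4,6,-1,-5,0,-1],[-5,-4,8,-1,-5,0,-1],[-5,-4,8,-1,-5,0,-1],[-5,-4,8,-1,-5,0,-1],[-5,-4,8,-1,-5,0,-1]]'
python3 - <<'E'
from h import *
from plant import robot
s=robot.read_state()
print(s["joint_positions"],target(0,0,28)[1].round(3).tolist())
print("u,v,w",RP.T@(s["tcp_pos"]-SP))
rows(s,[target(-.145,.04,28),push(6,28,pen=-.015),push(6,28,pen=-.005)])
E
```

```text
clock: 3.1
tcp_pos: [0.4275, 0.1645, 0.1535]
eef_rot: [[0.744, 0.559, 0.366], [0.499, -0.829, 0.251], [0.444, -0.004, -0.896]]
wrist_force: [-0.0, -0.4, 0.0]
opening: -0.0001
grip_force: 0.0
[ 81.22999429 -17.52509249 -87.91071835 138.85333316 -63.2933514
  31.58513491 -13.59823009] [[0.736, 0.552, 0.391], [0.487, -0.834, 0.259], [0.469, 0.0, -0.883]]
u,v,w [-0.14112627  0.00051713  0.08147098]
[-2.19, 0.07, 3.54, -0.45, 1.64, 0.31] world [0.425 0.162 0.112]
[-1.84, 0.1, 7.06, -0.45, 1.64, 0.31] world [0.44  0.172 0.082]
[-0.84, 0.1, 7.1, -0.45, 1.64, 0.31] world [0.448 0.177 0.086]
```

```bash
cat >>h.py <<'E'
def rt(t,f):
    f=np.radians(f);return RP@np.diag([1.,-1,-1])@Ro.from_rotvec(np.array([np.sin(f),np.cos(f),0])*t,degrees=True).as_matrix()
def lipc(th,t,f,v=0,s=.013,gap=0.,hx=.011,hy=.013):
    "TCP so that the tool tip box touches the lip outer face s up from its base, leaf at th"
    l=np.array([-.5,.866]);n=np.array([.866,.5])
    c=np.array([-.096,0])+l*s-n*(.002+gap)
    u,w=rot(*c,th);nu,nw=rot(*n,th);R=rt(t,f)
    k=R.T@(RP@[nu,0,nw]);off=R@[hx*np.sign(k[0]),hy*np.sign(k[1]),0]
    return SP+RP@[u,v,w]-off,R
E
python3 - <<'E'
from h import *
from plant import robot
s=robot.read_state()
rows(s,[(np.array([.43,.08,.25]),rt(0,0)),(np.array([.45,.05,.2]),rt(45,48)),lipc(6,45,48,gap=.04)])
t=dict(np.load("top0.npz"));print(plane(t,(318,268),.04))
E
```

```text
[0.25, 7.11, -10.68, -0.36, -26.36, 0.41] world [0.43 0.08 0.25]
[-1.98, 10.73, -6.23, 31.73, 4.61, 7.82] world [0.45 0.05 0.2 ]
[-4.45, 1.02, 7.69, 31.73, 4.61, 7.82] world [0.428 0.153 0.065]
[ 0.36749536 -0.00486417  0.04      ]
```

```bash
python3 -m crank '[[0,3,-4,7,0,2,-1],[0,6,-7,14,2,4,-1],[0,8,-7,21,3,6,-1],[-2,10.7,-6.2,28,4,7,-1],[-2,10.7,-6.2,32,5,8,-1],[-2,10.7,-6.2,32,5,8,-1],[-2,10.7,-6.2,32,5,8,-1],[-2,10.7,-6.2,32,5,8,-1]]'
python3 - <<'E'
from h import *
from plant import robot
s=robot.read_state()
print(s["joint_positions"])
rows(s,[lipc(6,45,48,gap=.04),lipc(6,45,48,gap=.015),lipc(6,45,48,gap=.0)])
E
```

```text
clock: 3.9
tcp_pos: [0.4495, 0.0507, 0.2]
eef_rot: [[0.805, 0.583, 0.108], [0.351, -0.615, 0.706], [0.478, -0.53, -0.7]]
wrist_force: [0.6, 1.1, 0.6]
opening: -0.0002
grip_force: 0.0
[ 76.93661035  33.50923274 -64.25140925 119.84442228 -19.67089188
  51.90727613 -28.07763939]
[-4.58, -0.38, 16.47, -0.32, -0.49, -0.1] world [0.428 0.153 0.065]
[-2.12, -0.58, 16.86, -0.32, -0.49, -0.1] world [0.447 0.166 0.075]
[-0.65, -0.7, 17.09, -0.32, -0.49, -0.1] world [0.459 0.173 0.081]
```

```bash
python3 -m crank '[[-4.6,-0.4,4,0,0,0,-1],[-4.6,-0.4,8,0,0,0,-1],[-4.6,-0.4,12,0,0,0,-1],[-4.6,-0.4,16.5,0,0,0,-1],[-4.6,-0.4,16.5,0,0,0,-1],[-4.6,-0.4,16.5,0,0,0,-1]]'
python3 - <<'E'
from h import *
from plant import robot
s=robot.read_state()
print(s["joint_positions"])
rows(s,[lipc(6,45,48,gap=g) for g in (.015,.005,0,-.005)])
t=robot.capture("top");q=robot.capture("side")
a=cv2.resize(t["img"][150:290,180:320],(400,400));b=cv2.resize(q["img"][200:320,240:360],(400,400))
cv2.imwrite("pics/z1.png",np.hstack([a,b])[:,:,::-1])
E
```

```text
clock: 4.5
tcp_pos: [0.4277, 0.1532, 0.0656]
eef_rot: [[0.803, 0.586, 0.108], [0.355, -0.616, 0.704], [0.479, -0.527, -0.702]]
wrist_force: [-0.6, -0.4, 0.9]
opening: 0.0004
grip_force: 0.0
[ 61.07470631  46.83819997 -57.10736088 129.96470185 -17.76023759
  25.15300667 -26.96524899]
[2.47, -0.12, 0.45, -0.19, -0.37, 0.13] world [0.447 0.166 0.075]
[3.46, -0.2, 0.6, -0.19, -0.37, 0.13] world [0.455 0.171 0.079]
[3.95, -0.24, 0.67, -0.19, -0.37, 0.13] world [0.459 0.173 0.081]
[4.44, -0.28, 0.75, -0.19, -0.37, 0.13] world [0.463 0.176 0.083]
```

View pics/z1.png

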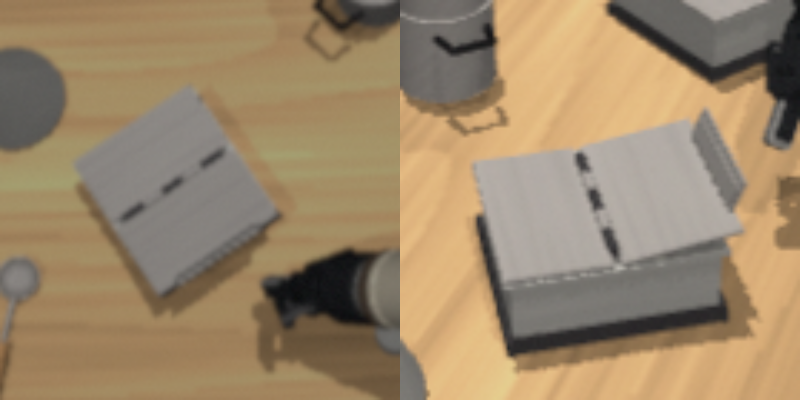

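The fingertips (left crop about (270,287), right crop (775,140)) stand outside and clear of the lip. Next is contact.

```bash
python3 -m crank '[[1.2,0,0.2,0,0,0,-1],[2.4,-0.1,0.4,0,0,0,-1],[3.4,-0.2,0.6,0,0,0,-1],[3.4,-0.2,0.6,0,0,0,-1]]'
python3 -m crank '[[0.3,0,0,0,0,0,-1],[0.6,0,0.1,0,0,0,-1],[0.6,0,0.1,0,0,0,-1]]'
python3 - <<'E'
from h import *
from plant import robot
s=robot.read_state()
for g in (0,-.005):
  print(g);rows(s,[lipc(th,45,48,gap=g) for th in (6,10,15,20,25,30,35,40)])
E
```

```text
clock: 5.0
tcp_pos: [0.4577, 0.1695, 0.0785]
eef_rot: [[0.804, 0.584, 0.112], [0.35, -0.617, 0.704], [0.48, -0.527, -0.701]]
wrist_force: [-0.2, -0.3, -0.9]
opening: 0.0003
grip_force: 0.0
clock: 5.3
tcp_pos: [0.4606, 0.172, 0.0794]
eef_rot: [[0.806, 0.582, 0.11], [0.35, -0.617, 0.705], [0.478, -0.53, -0.701]]
wrist_force: [0.5, 0.7, -0.0]
opening: -0.0004
grip_force: 0.0
0
[-0.03, -0.28, -0.03, -0.22, -0.52, -0.2] world [0.459 0.173 0.081]
[0.46, -0.64, -0.45, -0.22, -0.52, -0.2] world [0.46  0.174 0.088]
[1.11, -3.65, -0.91, -0.22, -0.52, -0.2] world [0.447 0.192 0.111]
[1.82, -4.05, -1.33, -0.22, -0.52, -0.2] world [0.45  0.194 0.119]
[2.58, -4.41, -1.69, -0.22, -0.52, -0.2] world [0.454 0.196 0.127]
[3.38, -4.75, -1.98, -0.22, -0.52, -0.2] world [0.458 0.199 0.135]
[4.21, -5.05, -2.22, -0.22, -0.52, -0.2] world [0.463 0.202 0.142]
[5.07, -5.31, -2.38, -0.22, -0.52, -0.2] world [0.468 0.206 0.148]
-0.005
[0.46, -0.33, 0.04, -0.22, -0.52, -0.2] world [0.463 0.176 0.083]
[0.95, -0.66, -0.34, -0.22, -0.52, -0.2] world [0.464 0.177 0.09 ]
[1.59, -3.65, -0.77, -0.22, -0.52, -0.2] world [0.451 0.195 0.112]
[2.29, -4.02, -1.15, -0.22, -0.52, -0.2] world [0.454 0.197 0.12 ]
[3.03, -4.36, -1.48, -0.22, -0.52, -0.2] world [0.458 0.199 0.127]
[3.81, -4.67, -1.74, -0.22, -0.52, -0.2] world [0.462 0.202 0.135]
[4.62, -4.95, -1.95, -0.22, -0.52, -0.2] world [0.467 0.205 0.141]
[5.45, -5.19, -2.09, -0.22, -0.52, -0.2] world [0.472 0.208 0.148]
```

```bash
sed -i 's/hy=.013/hy=0./' h.py; python3 -m crank '[[0.2,0,0,0,0,0,-1],[0.4,0,0,0,0,0,-1],[0.4,0,0,0,0,0,-1]]'
python3 - <<'E'
from h import *
from plant import robot
s=robot.read_state()
for g in (0,-.004):
  print(g);rows(s,[lipc(th,45,48,gap=g,v=-.01) for th in (6,10,14,18,22,26,30,35,40)])
E
```

```text
clock: 5.6
tcp_pos: [0.464, 0.1733, 0.0815]
eef_rot: [[0.806, 0.582, 0.11], [0.35, -0.617, 0.705], [0.478, -0.53, -0.701]]
wrist_force: [-0.0, 0.3, 0.2]
opening: 0.0
grip_force: 0.0
0
[-0.29, -0.76, -0.54, -0.2, -0.53, -0.19] world [0.457 0.173 0.088]
[0.2, -1.11, -0.96, -0.2, -0.53, -0.19] world [0.458 0.174 0.095]
[0.72, -1.45, -1.34, -0.2, -0.53, -0.19] world [0.46  0.175 0.102]
[1.28, -1.77, -1.69, -0.2, -0.53, -0.19] world [0.462 0.177 0.109]
[1.87, -2.07, -2.0, -0.2, -0.53, -0.19] world [0.465 0.179 0.115]
[2.48, -2.35, -2.27, -0.2, -0.53, -0.19] world [0.468 0.18  0.122]
[3.12, -2.62, -2.5, -0.2, -0.53, -0.19] world [0.471 0.183 0.128]
[3.96, -2.92, -2.73, -0.2, -0.53, -0.19] world [0.476 0.186 0.135]
[4.82, -3.18, -2.9, -0.2, -0.53, -0.19] world [0.481 0.189 0.142]
-0.004
[0.1, -0.79, -0.48, -0.2, -0.53, -0.19] world [0.46  0.175 0.09 ]
[0.59, -1.13, -0.87, -0.2, -0.53, -0.19] world [0.461 0.176 0.096]
[1.11, -1.45, -1.23, -0.2, -0.53, -0.19] world [0.463 0.177 0.103]
[1.66, -1.75, -1.56, -0.2, -0.53, -0.19] world [0.465 0.179 0.11 ]
[2.24, -2.04, -1.85, -0.2, -0.53, -0.19] world [0.468 0.181 0.116]
[2.84, -2.31, -2.1, -0.2, -0.53, -0.19] world [0.471 0.183 0.122]
[3.47, -2.56, -2.31, -0.2, -0.53, -0.19] world [0.475 0.185 0.128]
[4.28, -2.84, -2.52, -0.2, -0.53, -0.19] world [0.479 0.188 0.135]
[5.12, -3.09, -2.66, -0.2, -0.53, -0.19] world [0.484 0.191 0.141]
```

```bash
python3 -m crank '[[0.1,-0.8,-0.5,0,0,0,-1],[0.35,-1,-0.7,0,0,0,-1],[0.6,-1.1,-0.85,0,0,0,-1],[0.85,-1.3,-1.05,0,0,0,-1],[1.1,-1.45,-1.2,0,0,0,-1],[1.4,-1.6,-1.4,0,0,0,-1],[1.65,-1.75,-1.55,0,0,0,-1]]'
python3 - <<'E'
from h import *
from plant import robot
s=robot.read_state()
rows(s,[lipc(th,45,48,gap=-.004,v=-.01) for th in (18,22,26,30,34,38,42)])
t=robot.capture("top");q=robot.capture("side")
a=cv2.resize(t["img"][150:290,180:320],(400,400));b=cv2.resize(q["img"][200:320,240:360],(400,400))
cv2.imwrite("pics/z2.png",np.hstack([a,b])[:,:,::-1])
E
```

```text
clock: 6.3
tcp_pos: [0.4653, 0.1789, 0.1097]
eef_rot: [[0.806, 0.582, 0.11], [0.35, -0.617, 0.705], [0.478, -0.529, -0.701]]
wrist_force: [-1.0, 0.7, -0.3]
opening: 0.0001
grip_force: 0.0
[0.0, 0.01, 0.01, -0.2, -0.52, -0.19] world [0.465 0.179 0.11 ]
[0.58, -0.28, -0.28, -0.2, -0.52, -0.19] world [0.468 0.181 0.116]
[1.19, -0.55, -0.53, -0.2, -0.52, -0.19] world [0.471 0.183 0.122]
[1.81, -0.8, -0.74, -0.2, -0.52, -0.19] world [0.475 0.185 0.128]
[2.46, -1.03, -0.92, -0.2, -0.52, -0.19] world [0.478 0.187 0.133]
[3.13, -1.23, -1.05, -0.2, -0.52, -0.19] world [0.482 0.19  0.138]
[3.81, -1.41, -1.14, -0.2, -0.52, -0.19] world [0.487 0.193 0.143]
```

View pics/z2.png

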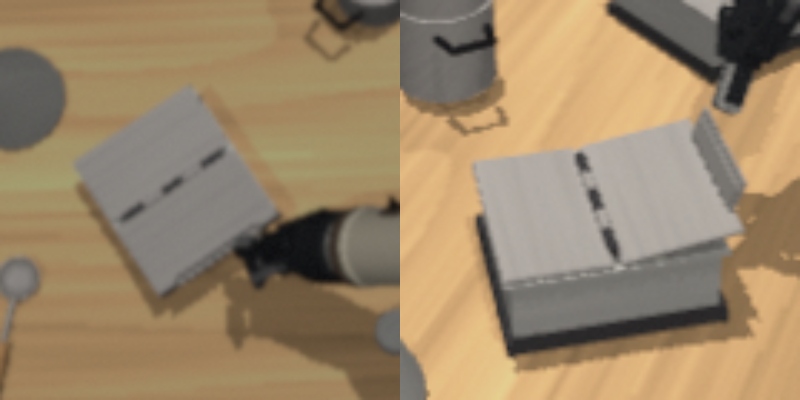

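```bash
cat >>h.py <<'E'
def proj(c,P):
    T=c["world_to_cam"];r=cv2.Rodrigues(T[:3,:3])[0]
    return cv2.projectPoints(np.array([P],float),r,T[:3,3],c["camera_matrix"],c["D"])[0][0,0]
def leafpt(x,y,z,th):
    u,w=rot(x,z,th);return SP+RP@[u,y,w]
E
python3 - <<'E'
from h import *
from plant import robot
s=robot.read_state();t=robot.capture("top");q=robot.capture("side")
np.set_printoptions(precision=1,suppress=True)
p=s["tcp_pos"];R=np.array(s["eef_rot"])
print("tcp top",proj(t,p),"side",proj(q,p))
A=[];B=[]
for c,o in((t,A),(q,B)):
    x0,y0,w,h=(197,190,90,72) if c is t else (290,215,90,68)
    im=np.clip(c["img"].astype(float)*1.3,0,255).astype(np.uint8)
    im=cv2.resize(im[y0:y0+h,x0:x0+w],None,fx=8,fy=8,interpolation=cv2.INTER_CUBIC)
    def m(P,col):
        x,y=proj(c,P);cv2.circle(im,(int((x-x0+.5)*8),int((y-y0+.5)*8)),3,col,-1)
    for v in(-.055,0,.055):
        m(leafpt(-.110,v,.024,6.5),(255,0,0));m(leafpt(-.097,v,0,6.5),(0,255,0))
    for v in(-.08,.08):m(leafpt(0,v,0,0),(0,0,255));m(leafpt(.088,v,0,0),(0,0,255));m(leafpt(-.099,v,0,6.5),(0,255,255))
    m(p,(255,0,255));m(p+R@[.011,0,0],(255,160,0))
    o.append(im)
o=np.zeros((576,1440,3),np.uint8);o[:,:720]=A[0];o[:544,720:]=B[0]
cv2.imwrite("pics/z3.png",cv2.resize(o,(800,320),interpolation=cv2.INTER_AREA)[:,:,::-1])
E
```

```text
tcp top [257.9 236.4] side [334.2 241.4]
```

View pics/z3.png

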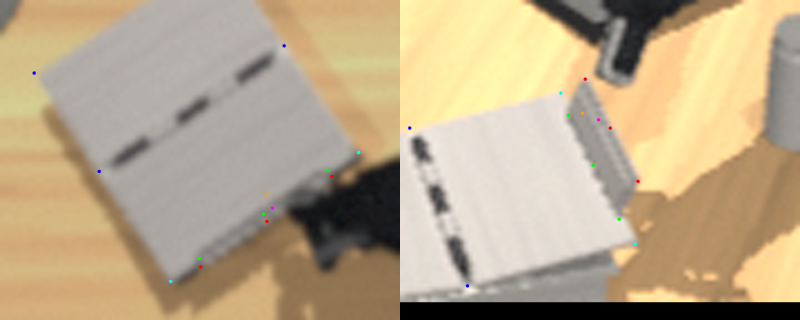

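```bash
python3 - <<'E'
from h import *
from plant import robot
np.set_printoptions(precision=4,suppress=True)
s=robot.read_state();t=robot.capture("top");q=robot.capture("side")
print(s["clock"],s["tcp_pos"],s["joint_positions"],s["wrist_force"])
R=np.array(s["eef_rot"])
P,e=tri(t,(270,249),q,(338,233));print(P,e,R.T@(P-s["tcp_pos"]))
t0=dict(np.load("top0.npz"));q0=dict(np.load("side0.npz"))
p0=[0.2491,-0.5997,.2056];print(proj(t0,p0),proj(q0,p0))
a=cv2.resize(t["img"][190:280,230:350],(480,360),interpolation=cv2.INTER_CUBIC);b=cv2.resize(q["img"][190:265,310:376],(317,360),interpolation=cv2.INTER_CUBIC)
cv2.imwrite("pics/z4.png",np.clip(np.hstack([a,b])[:,:,::-1]*1.6,0,255).astype(np.uint8))
E
```

```text
6.5 [0.4652 0.1789 0.1094] [ 57.5939  42.5203 -59.7202 125.9701 -20.6224  28.7091 -32.0369] [-0.1709  0.2377 -0.5899]
[0.4445 0.1448 0.1155] 0.04047434125998732 [-0.0256  0.0058 -0.0306]
[530.1275 300.1095] [446.5456 125.1009]
```

View pics/z4.png

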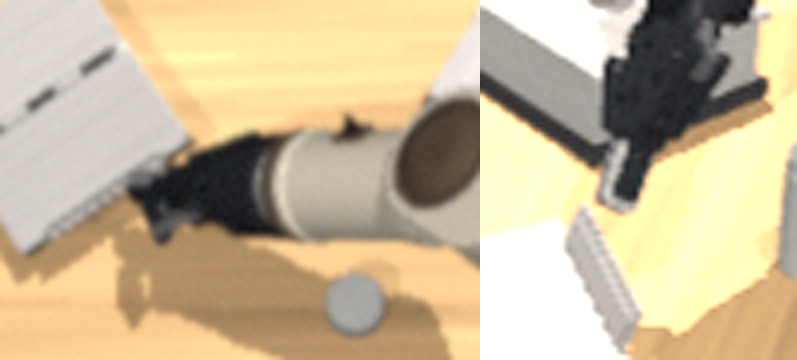

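```bash
python3 - <<'E'
from h import *
from plant import robot
np.set_printoptions(precision=4,suppress=True)
s=robot.read_state();t=robot.capture("top");q=robot.capture("side")
R=np.array(s["eef_rot"])
P,e=tri(t,(264,237),q,(338.7,232.5));print(P,e,R.T@(P-s["tcp_pos"]))
for z in(0,-.01,-.02,-.03): print(z,proj(t,s["tcp_pos"]+R@[0,0,z]),proj(q,s["tcp_pos"]+R@[0,0,z]))
E
```

```text
[0.4602 0.1578 0.1265] 0.0008636025611735537 [-0.0029  0.0011 -0.0274]
0 [257.9034 236.5556] [334.3594 241.5996]
-0.01 [259.8878 236.5366] [335.6046 238.1108]
-0.02 [261.8914 236.5175] [336.8454 234.6334]
-0.03 [263.9146 236.4982] [338.082  231.1672]
```

The images put the real fingertips about 27 mm behind the reported TCP (rays meet within 1 mm). That explains why nothing touched. I'll correct for it and approach again.

```bash
sed -i 's|return SP+RP@\[u,v,w\]-off,R|return SP+RP@[u,v,w]-off+R@[0,0,.026],R|' h.py; python3 - <<'E'
from h import *
from plant import robot
s=robot.read_state()
rows(s,[lipc(6.5,45,48,gap=g) for g in (.03,.01,0,-.005)])
E
```

```text
[-4.97, 0.37, 3.59, -0.21, -0.51, -0.21] world [0.431 0.185 0.058]
[-3.0, 0.21, 3.91, -0.21, -0.51, -0.21] world [0.446 0.195 0.066]
[-2.02, 0.13, 4.07, -0.21, -0.51, -0.21] world [0.454 0.2   0.07 ]
[-1.52, 0.09, 4.15, -0.21, -0.51, -0.21] world [0.458 0.202 0.072]
```

```bash
python3 -m crank '[[-3,0,0,0,0,0,-1],[-5,0.3,1,0,0,0,-1],[-5,0.3,3.6,0,0,0,-1],[-4,0.3,3.8,0,0,0,-1],[-3,0.2,3.9,0,0,0,-1],[-2.5,0.2,4,0,0,0,-1],[-2,0.1,4.1,0,0,0,-1],[-2,0.1,4.1,0,0,0,-1]]'
python3 - <<'E'
from h import *
from plant import robot
s=robot.read_state()
for g in (-.002,-.005):
  rows(s,[lipc(th,45,48,gap=g) for th in (6.5,10,14,18,22,26,30,34,38)])
t=robot.capture("top");q=robot.capture("side")
a=cv2.resize(t["img"][190:280,210:330],(480,360),interpolation=cv2.INTER_CUBIC);b=cv2.resize(q["img"][200:275,305:371],(317,360),interpolation=cv2.INTER_CUBIC)
cv2.imwrite("pics/z5.png",np.clip(np.hstack([a,b])[:,:,::-1]*1.5,0,255).astype(np.uint8))
E
```

```text
clock: 7.5
tcp_pos: [0.4549, 0.2, 0.0711]
eef_rot: [[0.805, 0.583, 0.11], [0.351, -0.618, 0.704], [0.479, -0.528, -0.702]]
wrist_force: [0.1, -0.6, 0.4]
opening: 0.0002
grip_force: 0.0
[0.08, -0.01, 0.05, -0.13, -0.52, -0.11] world [0.456 0.201 0.071]
[0.5, -0.31, -0.3, -0.13, -0.52, -0.11] world [0.457 0.202 0.077]
[1.03, -0.64, -0.67, -0.13, -0.52, -0.11] world [0.459 0.203 0.084]
[1.58, -0.95, -1.01, -0.13, -0.52, -0.11] world [0.461 0.204 0.091]
[2.17, -1.25, -1.3, -0.13, -0.52, -0.11] world [0.464 0.206 0.097]
[2.78, -1.52, -1.57, -0.13, -0.52, -0.11] world [0.467 0.208 0.103]
[3.41, -1.78, -1.79, -0.13, -0.52, -0.11] world [0.47  0.21  0.109]
[4.07, -2.01, -1.97, -0.13, -0.52, -0.11] world [0.474 0.213 0.115]
[4.74, -2.22, -2.11, -0.13, -0.52, -0.11] world [0.478 0.215 0.12 ]
[0.37, -0.04, 0.1, -0.13, -0.52, -0.11] world [0.458 0.202 0.072]
[0.8, -0.33, -0.23, -0.13, -0.52, -0.11] world [0.459 0.203 0.078]
[1.32, -0.64, -0.59, -0.13, -0.52, -0.11] world [0.461 0.204 0.085]
[1.86, -0.94, -0.91, -0.13, -0.52, -0.11] world [0.463 0.206 0.091]
[2.44, -1.23, -1.19, -0.13, -0.52, -0.11] world [0.466 0.208 0.098]
[3.05, -1.49, -1.44, -0.13, -0.52, -0.11] world [0.469 0.21  0.104]
[3.67, -1.74, -1.64, -0.13, -0.52, -0.11] world [0.473 0.212 0.109]
[4.32, -1.96, -1.81, -0.13, -0.52, -0.11] world [0.476 0.214 0.115]
[4.98, -2.16, -1.94, -0.13, -0.52, -0.11] world [0.48  0.217 0.12 ]
```

View pics/z5.png

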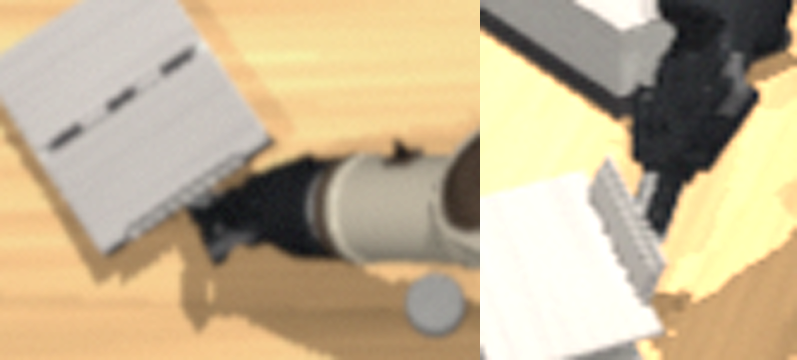

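Now the tips (left crop about (195,212), right crop (655,235)) sit behind and under the lip's outer face, near its middle. I'll push along the arc.

```bash
python3 -m crank '[[0.35,0,0.1,0,0,0,-1],[0.6,-0.2,-0.1,0,0,0,-1],[0.8,-0.3,-0.2,0,0,0,-1]]'; python3 -m crank '[[0.25,-0.15,-0.2,0,0,0,-1],[0.5,-0.3,-0.35,0,0,0,-1],[0.8,-0.45,-0.5,0,0,0,-1],[1.05,-0.6,-0.7,0,0,0,-1]]'
python3 - <<'E'
from h import *
from plant import robot
s=robot.read_state()
rows(s,[lipc(th,45,48,gap=-.005) for th in (18,22,26,30,34,38,42,46,50)])
E
```

```text
clock: 7.9
tcp_pos: [0.4566, 0.2023, 0.0763]
eef_rot: [[0.807, 0.58, 0.107], [0.351, -0.618, 0.704], [0.475, -0.531, -0.702]]
wrist_force: [-7.3, -9.2, 2.0]
opening: 0.0003
grip_force: 5.0
clock: 8.3
tcp_pos: [0.4606, 0.2049, 0.0895]
eef_rot: [[0.807, 0.58, 0.107], [0.351, -0.617, 0.704], [0.474, -0.531, -0.702]]
wrist_force: [-4.6, -5.0, 0.6]
opening: 0.0002
grip_force: 3.3
[0.36, -0.0, -0.03, -0.26, -0.34, -0.31] world [0.463 0.206 0.091]
[0.93, -0.29, -0.31, -0.26, -0.34, -0.31] world [0.466 0.208 0.098]
[1.54, -0.56, -0.56, -0.26, -0.34, -0.31] world [0.469 0.21  0.104]
[2.16, -0.8, -0.77, -0.26, -0.34, -0.31] world [0.473 0.212 0.109]
[2.8, -1.03, -0.94, -0.26, -0.34, -0.31] world [0.476 0.214 0.115]
[3.46, -1.23, -1.07, -0.26, -0.34, -0.31] world [0.48  0.217 0.12 ]
[4.14, -1.41, -1.16, -0.26, -0.34, -0.31] world [0.485 0.22  0.125]
[4.82, -1.57, -1.2, -0.26, -0.34, -0.31] world [0.489 0.223 0.129]
[5.51, -1.7, -1.21, -0.26, -0.34, -0.31] world [0.494 0.226 0.133]
```

```bash
python3 -m crank '[[0.35,0,0,0,0,0,-1],[0.65,-0.15,-0.2,0,0,0,-1],[0.95,-0.3,-0.3,0,0,0,-1],[1.25,-0.45,-0.45,0,0,0,-1],[1.55,-0.55,-0.55,0,0,0,-1],[1.85,-0.7,-0.65,0,0,0,-1],[2.15,-0.8,-0.75,0,0,0,-1]]'
python3 - <<'E'
from h import *
from plant import robot
s=robot.read_state()
rows(s,[lipc(th,45,48,gap=-.005) for th in (30,34,38,42,46,50)])
q=robot.capture("side");q0=dict(np.load("side0.npz"))
for th in(6,15,20,25,30):print(th,"lip corner+y",proj(q,leafpt(-.11,.055,.024,th)),"leaf corner",proj(q,leafpt(-.099,.079,0,th)))
im=q["img"][225:285,300:365];hsv=cv2.cvtColor(im,cv2.COLOR_RGB2HSV)
m=((hsv[...,1]<45)&(hsv[...,2]>70))
for y in range(0,60,3):print(225+y,''.join('#' if b else '.' for b in m[y]))
E
```

```text
clock: 9.0
tcp_pos: [0.4703, 0.2116, 0.1089]
eef_rot: [[0.808, 0.58, 0.103], [0.352, -0.616, 0.704], [0.472, -0.533, -0.702]]
wrist_force: [-14.2, -17.9, 14.0]
opening: 0.0002
grip_force: 11.6
[0.22, 0.07, 0.02, -0.37, -0.16, -0.35] world [0.473 0.212 0.109]
[0.86, -0.15, -0.15, -0.37, -0.16, -0.35] world [0.476 0.214 0.115]
[1.52, -0.36, -0.28, -0.37, -0.16, -0.35] world [0.48  0.217 0.12 ]
[2.2, -0.54, -0.37, -0.37, -0.16, -0.35] world [0.485 0.22  0.125]
[2.88, -0.69, -0.42, -0.37, -0.16, -0.35] world [0.489 0.223 0.129]
[3.57, -0.82, -0.43, -0.37, -0.16, -0.35] world [0.494 0.226 0.133]
6 lip corner+y [343.14246516 255.5433388 ] leaf corner [342.38992692 269.43800458]
15 lip corner+y [340.8316332  250.72262906] leaf corner [341.56246659 264.79061073]
20 lip corner+y [339.11484434 248.23659372] leaf corner [340.7037177  262.31682272]
25 lip corner+y [337.09940689 245.91506762] leaf corner [339.56296654 259.94520788]
30 lip corner+y [334.79695415 243.77873838] leaf corner [338.14526714 257.69517323]
225 .....................####........##..............................
228 .........
[... 616 characters left out ...]

255 #####################################............................
258 #####################################............................
261 #################################................................
264 #################################................................
267 ###################################..............................
270 #..##################################............................
273 ##..##################################...........................
276 ####.##################################..........................
279 ####################################.............................
282 ####################################.............................
```

```bash
python3 - <<'E'
from h import *
from plant import robot
t=robot.capture("top");q=robot.capture("side")
a=cv2.resize(t["img"][185:265,215:305],(450,400),interpolation=cv2.INTER_CUBIC);b=cv2.resize(q["img"][205:285,300:370],(350,400),interpolation=cv2.INTER_CUBIC)
cv2.imwrite("pics/z6.png",np.clip(np.hstack([a,b])[:,:,::-1]*1.3,0,255).astype(np.uint8))
print(robot.read_state()["wrist_force"],robot.read_state()["wrist_torque"])
E
```

```text
[-15.14125732 -19.96246573  16.52589984] [-1.01986739  1.80964604  1.67937654]
```

View pics/z6.png

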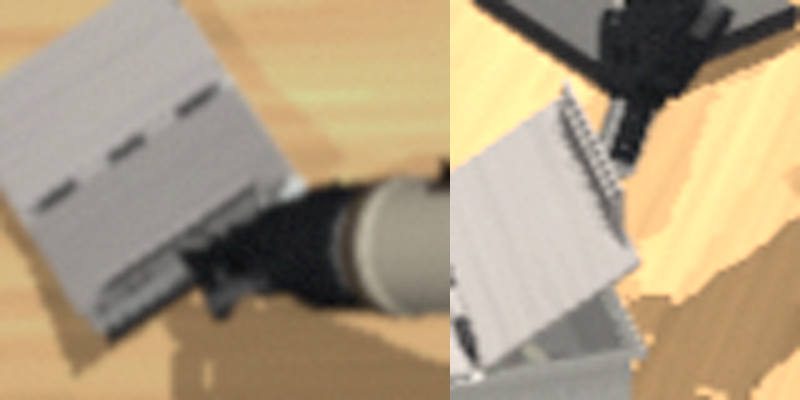

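The leaf is at about 31° and the lip has gone vertical. Side crop: leaf corner at (637,262), tips at (625,165) on the lip's outside. The force is too level, so I'll ease off and move upward.

```bash
python3 -m crank '[[-0.2,0,-0.1,0,0,0,-1],[0,-0.3,-0.4,0,0,0,-1],[0.2,-0.5,-0.7,0,0,0,-1],[0.35,-0.6,-0.9,0,0,0,-1]]'
python3 - <<'E'
from h import *
from plant import robot
s=robot.read_state()
R=np.array(s["eef_rot"]);print("tip u,v,w",RP.T@(s["tcp_pos"]+R@[.011,0,-.026]-SP))
rows(s,[lipc(th,45,48,gap=-.003,s=.016) for th in (34,38,42,46,50,54,58,62,66)])
E
```

```text
clock: 9.55
tcp_pos: [0.4731, 0.2118, 0.1219]
eef_rot: [[0.806, 0.582, 0.11], [0.35, -0.617, 0.705], [0.478, -0.529, -0.701]]
wrist_force: [-1.9, -0.4, -1.0]
opening: -0.0
grip_force: 0.6
tip u,v,w [-0.08003588 -0.00055674  0.07338786]
[0.01, 0.21, 0.41, -0.21, -0.52, -0.16] world [0.475 0.213 0.118]
[0.69, 0.0, 0.29, -0.21, -0.52, -0.16] world [0.479 0.216 0.123]
[1.39, -0.18, 0.2, -0.21, -0.52, -0.16] world [0.483 0.219 0.128]
[2.1, -0.33, 0.16, -0.21, -0.52, -0.16] world [0.488 0.222 0.133]
[2.82, -0.46, 0.17, -0.21, -0.52, -0.16] world [0.493 0.226 0.137]
[3.54, -0.56, 0.21, -0.21, -0.52, -0.16] world [0.498 0.229 0.14 ]
[4.25, -0.64, 0.3, -0.21, -0.52, -0.16] world [0.504 0.233 0.143]
[4.97, -0.68, 0.44, -0.21, -0.52, -0.16] world [0.51  0.237 0.146]
[5.67, -0.7, 0.61, -0.21, -0.52, -0.16] world [0.515 0.24  0.148]
```

```bash
python3 -m crank '[[0.3,0.1,0.25,0,0,0,-1],[0.7,0,0.2,0,0,0,-1],[1.05,-0.1,0.15,0,0,0,-1],[1.4,-0.2,0.1,0,0,0,-1],[1.75,-0.3,0.05,0,0,0,-1],[2.1,-0.4,0.05,0,0,0,-1]]'
python3 - <<'E'
from h import *
from plant import robot
s=robot.read_state()
rows(s,[lipc(th,45,48,gap=-.003,s=.016) for th in (46,50,54,58,62,66,70,75,80)])
E
```

```text
clock: 10.15
tcp_pos: [0.4874, 0.2219, 0.1339]
eef_rot: [[0.806, 0.582, 0.109], [0.35, -0.617, 0.705], [0.477, -0.53, -0.701]]
wrist_force: [-6.9, -7.8, 10.0]
opening: -0.0
grip_force: 6.3
[0.02, 0.08, 0.13, -0.26, -0.48, -0.18] world [0.488 0.222 0.133]
[0.74, -0.05, 0.14, -0.26, -0.48, -0.18] world [0.493 0.226 0.137]
[1.45, -0.15, 0.18, -0.26, -0.48, -0.18] world [0.498 0.229 0.14 ]
[2.17, -0.22, 0.27, -0.26, -0.48, -0.18] world [0.504 0.233 0.143]
[2.88, -0.27, 0.4, -0.26, -0.48, -0.18] world [0.51  0.237 0.146]
[3.59, -0.29, 0.58, -0.26, -0.48, -0.18] world [0.515 0.24  0.148]
[4.28, -0.28, 0.79, -0.26, -0.48, -0.18] world [0.521 0.244 0.15 ]
[5.13, -0.23, 1.12, -0.26, -0.48, -0.18] world [0.529 0.249 0.152]
[5.95, -0.14, 1.5, -0.26, -0.48, -0.18] world [0.536 0.254 0.152]
```

```bash
python3 -m crank '[[0.3,-0.15,-0.15,0,0,0,-1],[0.7,-0.25,-0.1,0,0,0,-1],[1.05,-0.3,-0.1,0,0,0,-1],[1.4,-0.35,-0.05,0,0,0,-1],[1.75,-0.4,0,0,0,0,-1],[2.1,-0.4,0.05,0,0,0,-1],[2.5,-0.45,0.1,0,0,0,-1],[2.85,-0.45,0.2,0,0,0,-1]]'
python3 - <<'E'
from h import *
from plant import robot
s=robot.read_state();print(s["joint_positions"])
R=np.array(s["eef_rot"]);print("tip u,v,w",RP.T@(s["tcp_pos"]+R@[.011,0,-.026]-SP))
for th in(50,55,60,65,70):print(th,"lip",rot(-.11,.024,th),rot(-.097,0,th))
rows(s,[lipc(th,45,48,gap=-.003,s=.016) for th in (62,66,70,75,80,85,90)])
q=robot.capture("side")
for th in(50,55,60,65,70):print(th,"lip corner+y",proj(q,leafpt(-.11,.055,.024,th)),"leaf corner",proj(q,leafpt(-.099,.079,0,th)))
im=q["img"][195:285,280:365];hsv=cv2.cvtColor(im,cv2.COLOR_RGB2HSV)
m=((hsv[...,1]<45)&(hsv[...,2]>70))
for y in range(0,90,3):print(195+y,''.join('#' if b else '.' for b in m[y]))
E
```

```text
clock: 10.95
tcp_pos: [0.5094, 0.2363, 0.1488]
eef_rot: [[0.805, 0.582, 0.111], [0.349, -0.617, 0.705], [0.479, -0.529, -0.7]]
wrist_force: [-3.2, -5.4, 10.6]
opening: 0.0001
grip_force: 5.1
[ 49.1192644   39.32400447 -60.23251278 120.71294603 -23.28382621
  29.52069881 -38.65909526]
tip u,v,w [-0.0362254  -0.00023436  0.10028055]
50 lip (np.float64(-0.05232157043066386), np.float64(0.09969179137556453)) (np.float64(-0.06235039813959432), np.float64(0.07430631098254087))
55 lip (np.float64(-0.04343375893567928), np.float64(0.1038725593442142)) (np.float64(-0.05563691432605148), np.float64(0.07945774829603221))
60 lip (np.float64(-0.03421539030917349), np.float64(0.10726279441628825)) (np.float64(-0.048500000000000015), np.float64(0.08400446416709055))
65 lip (np.float64(-0.024736621902597337), np.float64(0.10983669485580828)) (np.float64(-0.04099397138884785), np.float64(0.08791185534255505))
70 lip (np.float64(-0.015069592866961773), np.float64(0.11157467172626596)) (np.float64(-0.03317595390258988), np.float64(0.09115018421623311))
[-0.11, 0.13, 0.2, -0.19, -0.6, -0.17] world [0.51
[... 2821 characters left out ...]
###.#################################.................................
264 #####################################################................................
267 #######################################################..............................
270 #####################..##################################............................
273 ######################..###################################..........................
276 ########################.##################################..........................
279 ########################################################.............................
282 ########################################################.............................
```

```bash
python3 -m crank '[[0.35,0,0.1,0,0,0,-1],[0.7,0,0.2,0,0,0,-1],[1.05,0,0.3,0,0,0,-1],[1.4,0,0.45,0,0,0,-1],[1.8,0,0.55,0,0,0,-1],[2.25,0.05,0.75,0,0,0,-1],[2.65,0.1,0.95,0,0,0,-1],[3.05,0.15,1.15,0,0,0,-1]]'
python3 - <<'E'
from h import *
from plant import robot
s=robot.read_state();print(s["joint_positions"])
R=np.array(s["eef_rot"]);print("tip u,v,w",RP.T@(s["tcp_pos"]+R@[.011,0,-.026]-SP))
q=robot.capture("side")
for th in(70,75,80,85,90):print(th,"lip corner+y",proj(q,leafpt(-.11,.055,.024,th)),"leaf corner",proj(q,leafpt(-.099,.079,0,th)))
im=q["img"][195:285,280:365];hsv=cv2.cvtColor(im,cv2.COLOR_RGB2HSV)
m=((hsv[...,1]<45)&(hsv[...,2]>70))
for y in range(30,90,3):print(195+y,''.join('#' if b else '.' for b in m[y]))
rows(s,[(s["tcp_pos"]+RP@[-.06,-.04,.05],rt(0,0))])
E
```

```text
clock: 11.8
tcp_pos: [0.5377, 0.255, 0.156]
eef_rot: [[0.805, 0.583, 0.113], [0.348, -0.617, 0.706], [0.481, -0.529, -0.699]]
wrist_force: [-0.0, -3.6, 14.1]
opening: -0.0001
grip_force: 6.5
[ 44.75639759  39.73132181 -58.58121079 117.05478405 -22.97094598
  30.00946432 -41.06412088]
tip u,v,w [-0.00240461 -0.00020446  0.10751466]
70 lip corner+y [308.33175677 235.39932345] leaf corner [318.21414079 246.15960285]
75 lip corner+y [304.40562559 235.61721082] leaf corner [314.9172315  245.73638101]
80 lip corner+y [300.44659843 236.13310228] leaf corner [311.52027514 245.57070591]
85 lip corner+y [296.48951609 236.94425818] leaf corner [308.05166074 245.66603856]
90 lip corner+y [292.56957239 238.04491495] leaf corner [304.54088609 246.02336915]
225 .............##########....#.........................................................
228 ..............#############..........................................................
231 ...............#########.............................................................
234 ..............###########................................................
[... 823 characters left out ...]
264 ######################################################...............................
267 ########################################################.............................
270 #####################..##################################............................
273 ######################..###################################..........................
276 ########################.##################################..........................
279 ########################################################.............................
282 ########################################################.............................
[-2.15, -0.17, -8.51, -33.68, -30.82, -0.28] world [0.51  0.189 0.206]
```

Leaf is at about 80°. I'll back off, bring the tool upright, and push on the plate's outer side.

```bash
python3 -m crank '[[-1.5,0,-2,0,0,0,-1],[-2.1,-0.2,-5,-5,-5,0,-1],[-2.1,-0.2,-8.5,-11,-10,0,-1],[-2.1,-0.2,-8.5,-17,-16,0,-1],[-2.1,-0.2,-8.5,-23,-21,0,-1],[-2.1,-0.2,-8.5,-29,-26,0,-1],[-2.1,-0.2,-8.5,-34,-31,0,-1],[-2.1,-0.2,-8.5,-34,-31,0,-1]]'
cat >>h.py <<'E'
def plate(th,gap=0.,rho=.085,hw=.011):
    c=rot(-rho,-.003-gap,th);return SP+RP@[c[0]-hw,0,c[1]-.026],rt(0,0)
E
python3 - <<'E'
from h import *
from plant import robot
s=robot.read_state();print(s["joint_positions"])
rows(s,[plate(80,.04),plate(80,.01),plate(80,0)])
q=robot.capture("side");t=robot.capture("top")
a=cv2.resize(t["img"][165:255,205:305],(444,400),interpolation=cv2.INTER_CUBIC);b=cv2.resize(q["img"][195:285,270:350],(356,400),interpolation=cv2.INTER_CUBIC)
cv2.imwrite("pics/z7.png",np.clip(np.hstack([a,b])[:,:,::-1]*1.3,0,255).astype(np.uint8))
E
```

```text
clock: 12.65
tcp_pos: [0.5068, 0.1962, 0.2055]
eef_rot: [[0.829, 0.559, -0.002], [0.559, -0.829, -0.007], [-0.006, 0.004, -1.0]]
wrist_force: [-0.3, 0.6, -0.5]
opening: -0.0
grip_force: 0.0
[  8.34969344  20.61318864 -40.07708287 103.72706715  15.25278641
  61.40753005 -93.37877818]
[-1.0, -1.72, 8.32, 0.23, 0.33, 0.5] world [0.489 0.204 0.122]
[1.96, -1.69, 7.79, 0.23, 0.33, 0.5] world [0.513 0.221 0.127]
[2.94, -1.68, 7.61, 0.23, 0.33, 0.5] world [0.522 0.226 0.129]
```

```bash
python3 -m crank '[[-1.5,-1.7,2,0,0,0,-1],[-1.5,-1.7,6,0,0,0,-1],[-1,-1.7,8,0,0,0,-1],[0.5,-1.7,7.9,0,0,0,-1],[2,-1.7,7.7,0,0,0,-1],[2.5,-1.7,7.6,0,0,0,-1],[3,-1.7,7.5,0,0,0,-1],[3,-1.7,7.5,0,0,0,-1]]'
python3 - <<'E'
from h import *
from plant import robot
s=robot.read_state()
rows(s,[plate(th) for th in range(84,181,8)])
E
```

```text
clock: 13.55
tcp_pos: [0.5233, 0.217, 0.1288]
eef_rot: [[0.837, 0.548, -0.005], [0.548, -0.837, -0.008], [-0.009, 0.004, -1.0]]
wrist_force: [0.5, -0.5, -0.1]
opening: -0.0001
grip_force: 0.0
[0.94, -0.86, -0.15, 0.21, 0.49, -0.3] world [0.526 0.229 0.13 ]
[2.12, -0.87, -0.25, 0.21, 0.49, -0.3] world [0.536 0.236 0.131]
[3.31, -0.88, -0.17, 0.21, 0.49, -0.3] world [0.546 0.242 0.13 ]
[4.47, -0.88, 0.06, 0.21, 0.49, -0.3] world [0.556 0.249 0.128]
[5.59, -0.89, 0.46, 0.21, 0.49, -0.3] world [0.565 0.255 0.124]
[6.64, -0.9, 1.01, 0.21, 0.49, -0.3] world [0.574 0.261 0.118]
[7.61, -0.9, 1.69, 0.21, 0.49, -0.3] world [0.582 0.266 0.111]
[8.47, -0.91, 2.51, 0.21, 0.49, -0.3] world [0.589 0.271 0.103]
[9.21, -0.92, 3.44, 0.21, 0.49, -0.3] world [0.595 0.275 0.094]
[9.81, -0.93, 4.46, 0.21, 0.49, -0.3] world [0.6   0.278 0.083]
[10.26, -0.93, 5.56, 0.21, 0.49, -0.3] world [0.604 0.281 0.072]
[10.56, -0.94, 6.71, 0.21, 0.49, -0.3] world [0.606 0.282 0.061]
[10.69, -0.94, 7.89, 0.21, 0.49, -0.3] world [0.607 0.283 0.049]
```

```bash
python3 -m crank '[[0.6,-0.9,-0.1,0,0.5,0,-1],[1.2,-0.9,-0.2,0,0.5,0,-1],[1.8,-0.9,-0.25,0,0.5,0,-1],[2.4,-0.9,-0.25,0,0.5,0,-1],[3,-0.9,-0.2,0,0.5,0,-1],[3.3,-0.9,-0.2,0,0.5,0,-1]]'
python3 - <<'E'
from h import *
from plant import robot
s=robot.read_state()
rows(s,[plate(th) for th in range(100,181,8)])
E
```

```text
clock: 14.15
tcp_pos: [0.546, 0.2439, 0.1302]
eef_rot: [[0.836, 0.549, 0.002], [0.549, -0.836, -0.003], [-0.0, 0.004, -1.0]]
wrist_force: [-1.4, 0.5, 0.5]
opening: 0.0002
grip_force: 0.4
[-0.06, 0.13, 0.0, 0.22, 0.01, -0.2] world [0.546 0.242 0.13 ]
[1.1, 0.12, 0.25, 0.22, 0.01, -0.2] world [0.556 0.249 0.128]
[2.21, 0.12, 0.65, 0.22, 0.01, -0.2] world [0.565 0.255 0.124]
[3.26, 0.11, 1.21, 0.22, 0.01, -0.2] world [0.574 0.261 0.118]
[4.22, 0.11, 1.91, 0.22, 0.01, -0.2] world [0.582 0.266 0.111]
[5.07, 0.1, 2.73, 0.22, 0.01, -0.2] world [0.589 0.271 0.103]
[5.8, 0.09, 3.66, 0.22, 0.01, -0.2] world [0.595 0.275 0.094]
[6.4, 0.09, 4.69, 0.22, 0.01, -0.2] world [0.6   0.278 0.083]
[6.84, 0.08, 5.79, 0.22, 0.01, -0.2] world [0.604 0.281 0.072]
[7.13, 0.08, 6.94, 0.22, 0.01, -0.2] world [0.606 0.282 0.061]
[7.26, 0.07, 8.12, 0.22, 0.01, -0.2] world [0.607 0.283 0.049]
```

```bash
python3 -m crank '[[0.6,0.1,0.1,0,0,0,-1],[1.1,0.1,0.25,0,0,0,-1],[1.7,0.1,0.45,0,0,0,-1],[2.2,0.1,0.65,0,0,0,-1],[2.75,0.1,0.95,0,0,0,-1],[3.25,0.1,1.2,0,0,0,-1],[3.75,0.1,1.55,0,0,0,-1],[4.2,0.1,1.9,0,0,0,-1]]'
python3 - <<'E'
from h import *
from plant import robot
s=robot.read_state()
rows(s,[plate(th) for th in range(132,181,8)])
E
```

```text
clock: 14.95
tcp_pos: [0.5817, 0.2659, 0.1112]
eef_rot: [[0.836, 0.549, 0.002], [0.549, -0.836, -0.003], [0.0, 0.004, -1.0]]
wrist_force: [-0.6, -0.5, 0.7]
opening: 0.0002
grip_force: 0.3
[0.03, -0.01, -0.0, 0.24, -0.01, -0.2] world [0.582 0.266 0.111]
[0.88, -0.01, 0.82, 0.24, -0.01, -0.2] world [0.589 0.271 0.103]
[1.61, -0.02, 1.76, 0.24, -0.01, -0.2] world [0.595 0.275 0.094]
[2.2, -0.03, 2.78, 0.24, -0.01, -0.2] world [0.6   0.278 0.083]
[2.65, -0.03, 3.88, 0.24, -0.01, -0.2] world [0.604 0.281 0.072]
[2.94, -0.04, 5.04, 0.24, -0.01, -0.2] world [0.606 0.282 0.061]
[3.06, -0.04, 6.22, 0.24, -0.01, -0.2] world [0.607 0.283 0.049]
```

View pics/z7.png

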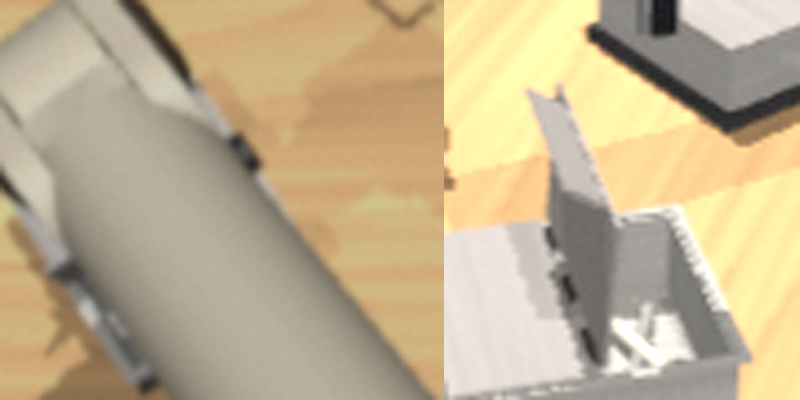

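That view, taken before this push, shows the leaf near upright (right crop, top at (545,95)) and the utensils exposed. I'll keep following it over.

```bash
python3 -m crank '[[0.45,0,0.4,0,0,0,-1],[0.9,0,0.8,0,0,0,-1],[1.25,0,1.3,0,0,0,-1],[1.6,0,1.75,0,0,0,-1],[1.9,0,2.3,0,0,0,-1],[2.2,0,2.8,0,0,0,-1],[2.45,0,3.3,0,0,0,-1],[2.65,0,3.9,0,0,0,-1]]'
python3 -m crank '[[0.15,0,0.5,0,0,0,-1],[0.25,0,0.9,0,0,0,-1],[0.3,0,1.2,0,0,0,-1],[0.35,0,1.6,0,0,0,-1],[0.35,0,1.8,0,0,0,-1],[0.35,0,1.8,0,0,0,-1]]'
python3 - <<'E'
from h import *
from plant import robot
s=robot.read_state();print(s["joint_positions"])
rows(s,[plate(th) for th in (176,180)])
q=robot.capture("side");print([proj(q,leafpt(-.11,.055,.024,th)) for th in(150,165,180)],proj(q,leafpt(-.099,.079,0,180)),proj(q,leafpt(-.099,.079,0,165)))
im=q["img"][205:300,245:345];hsv=cv2.cvtColor(im,cv2.COLOR_RGB2HSV)
m=((hsv[...,1]<45)&(hsv[...,2]>70))
for y in range(0,95,3):print(205+y,''.join('#' if b else '.' for b in m[y]))
E
```

```text
clock: 15.75
tcp_pos: [0.6035, 0.2802, 0.072]
eef_rot: [[0.836, 0.549, 0.002], [0.549, -0.836, -0.003], [-0.0, 0.004, -1.0]]
wrist_force: [0.4, -0.2, 0.7]
opening: -0.0002
grip_force: 0.2
clock: 16.35
tcp_pos: [0.6062, 0.2817, 0.0541]
eef_rot: [[0.836, 0.549, 0.002], [0.549, -0.836, -0.004], [-0.001, 0.004, -1.0]]
wrist_force: [-0.5, 0.1, -0.1]
opening: 0.0002
grip_force: 0.0
[  -5.07684243   42.32189014  -32.58918823   91.85349708   26.97868523
   53.87529123 -103.79237916]
[0.11, -0.04, -0.09, 0.23, 0.04, -0.2] world [0.607 0.283 0.055]
[0.15, -0.04, 0.51, 0.23, 0.04, -0.2] world [0.607 0.283 0.049]
[array([259.83858646, 268.10165271]), array([258.37937081, 277.66731673]), array([259.99627179, 286.64258918])] [265.34756853 284.58298756] [266.22660586 276.16515154]
205 ########.........................##...............................##################################
208 ########....#####################......................................#############################
211 #####.......................................................................########################
214 ####
[... 2336 characters left out ...]
#############################################################.........
283 ...............###....#####################################################################.........
286 .........................##################################################################.........
289 ..........................#################################################################.........
292 ...........................##########################################################...............
295 ...........................#########################################................................
298 ............................######################..................................................
```

```bash
python3 -m crank '[[0,0,0.2,0,0,0,-1],[0,0,0.4,0,0,0,-1],[0,0,0.5,0,0,0,-1]]';python3 -m crank '[[0,0,0.15,0,0,0,-1],[0,0,0.3,0,0,0,-1],[0,0,0.3,0,0,0,-1]]'
```

```text
clock: 16.7
tcp_pos: [0.6067, 0.282, 0.0503]
eef_rot: [[0.836, 0.549, 0.003], [0.549, -0.836, -0.004], [0.0, 0.004, -1.0]]
wrist_force: [-2.9, -1.6, 11.0]
opening: -0.0001
grip_force: 5.3
clock: 17.0
tcp_pos: [0.6067, 0.282, 0.0501]
eef_rot: [[0.836, 0.549, 0.004], [0.549, -0.836, -0.004], [0.0, 0.006, -1.0]]
wrist_force: [-7.9, -4.6, 22.5]
opening: 0.0001
grip_force: 11.1
```

A hard stop at the expected height (about 3 mm above the spine) means the leaf is flat. I'll come away and check.

```bash
python3 -m crank '[[0,0,-1,0,0,0,-1],[0,0,-4,0,0,0,-1],[0,0,-8,0,0,0,-1],[0,0,-12,0,0,0,-1],[-2,2,-15,0,0,0,-1],[-4,8,-15,0,0,0,-1],[-5,13,-15,0,0,0,-1],[-6,18,-15,0,0,0,-1]]'
python3 -m crank '[[-4,5,0,0,0,0,-1],[-8,9,0,0,0,0,-1],[-10,10,0,0,0,0,-1],[-10,10,0,0,0,0,-1],[-10,10,0,0,0,0,-1]]'
python3 - <<'E'
from h import *
from plant import robot
q=robot.capture("side");t=robot.capture("top");np.savez("side1.npz",**q)
for n,c,y0,y1,x0,x1 in(("side",q,232,300,245,345),("top",t,165,250,195,290)):
  P=lambda a:np.round(proj(c,a)).astype(int).tolist()
  print(n,"lip edge",[[P(leafpt(-.11,v,.024,th)) for v in(-.055,.055)] for th in(165,172,180)],"leaf corners",[[P(leafpt(-.099,v,-.003,th)) for v in(-.079,.079)] for th in(165,172,180)])
  g=cv2.cvtColor(c["img"],cv2.COLOR_RGB2HSV)
  for y in range(y0,y1,3):print(y,''.join('#' if g[y,x,1]<45 and g[y,x,2]>70 else ('o' if g[y,x,2]<70 else '.') for x in range(x0,x1)))
  c0=dict(np.load(n+"0.npz"));d=cv2.absdiff(c0["img"],c["img"]).max(2)>50
  k,_,st,_=cv2.connectedComponentsWithStats(d.astype(np.uint8));print([r.tolist() for r in st[1:] if r[4]>25])
print(robot.read_state()["wrist_force"])
E
```

```text
clock: 17.8
tcp_pos: [0.6496, 0.1114, 0.1979]
eef_rot: [[0.835, 0.55, 0.003], [0.55, -0.835, -0.004], [0.001, 0.005, -1.0]]
wrist_force: [1.1, -0.1, 0.2]
opening: -0.0
grip_force: 0.0
clock: 18.3
tcp_pos: [0.6202, -0.0273, 0.1975]
eef_rot: [[0.838, 0.546, 0.002], [0.546, -0.838, -0.004], [-0.0, 0.004, -1.0]]
wrist_force: [-0.3, 0.6, 0.1]
opening: 0.0004
grip_force: 0.0
side lip edge [[[253, 252], [258, 278]], [[253, 257], [259, 282]], [[254, 261], [260, 287]]] leaf corners [[[257, 239], [266, 275]], [[257, 243], [266, 279]], [[256, 247], [265, 284]]]
232 ....................................................................................................
235 ....................................................................................................
238 ....................................................................................................
241 ............................................................................##......................
244 ..........................................#####.......##########################....................
247 ..............
[... 5629 characters left out ...]
###oooo..............................................
[[332, 113, 11, 16, 104], [301, 117, 33, 27, 512], [299, 138, 8, 14, 72], [309, 144, 17, 16, 120], [302, 163, 117, 237, 4481], [337, 215, 42, 27, 315], [271, 220, 10, 9, 26], [238, 236, 31, 22, 124], [499, 273, 141, 127, 6183], [449, 314, 43, 26, 672], [422, 322, 10, 5, 35], [373, 330, 46, 20, 421], [423, 330, 11, 9, 65], [384, 340, 39, 33, 170], [436, 341, 49, 25, 410], [387, 343, 26, 6, 78], [465, 351, 13, 8, 40], [304, 355, 17, 11, 100], [429, 357, 22, 9, 98], [399, 367, 56, 16, 342], [303, 383, 7, 11, 48], [346, 385, 7, 13, 69], [307, 390, 25, 10, 178], [294, 394, 7, 6, 32], [377, 398, 28, 2, 41]]
[ 0.64672704  1.06849344 -0.02322921]
```

```bash
python3 -m crank '[[-4,4,-3,0,0,0,-1],[-8,8,-3,0,0,0,-1],[-12,12,-3,0,0,0,-1],[-16,16,-3,0,0,0,-1],[-18,18,-3,0,0,0,-1],[-18,18,-3,0,0,0,-1],[-18,18,-3,0,0,0,-1]]'
python3 - <<'E'
from h import *
from plant import robot
t=robot.capture("top");t0=dict(np.load("top0.npz"));print(plane(t,(311,141),.045))
d=cv2.absdiff(t0["img"],t["img"]).max(2)>50
k,_,st,_=cv2.connectedComponentsWithStats(d.astype(np.uint8));print([r.tolist() for r in st[1:] if r[4]>25])
for c in(t0,t):
  g=cv2.cvtColor(c["img"],cv2.COLOR_RGB2GRAY)
  for y in range(112,176,3):print(y,''.join(" .:-=+*#%@"[min(9,g[y,x]//22)] for x in range(280,350)))
E
```

```text
clock: 19.1
tcp_pos: [0.5687, -0.276, 0.2279]
eef_rot: [[0.837, 0.547, 0.002], [0.547, -0.837, -0.003], [-0.0, 0.004, -1.0]]
wrist_force: [-0.4, 0.4, 1.3]
opening: -0.0005
grip_force: 0.0
[0.79482937 0.00665081 0.045     ]
[[343, 127, 117, 273, 5212], [435, 141, 23, 10, 146], [425, 155, 7, 5, 31], [461, 161, 7, 16, 68], [433, 164, 25, 31, 415], [355, 208, 42, 30, 543], [238, 233, 35, 25, 143], [346, 247, 28, 15, 141], [444, 255, 15, 28, 139], [499, 273, 141, 127, 6183], [463, 314, 29, 26, 512], [325, 321, 30, 26, 332], [435, 322, 15, 4, 39], [450, 324, 12, 14, 96], [438, 340, 19, 11, 147], [463, 341, 22, 10, 110], [323, 349, 27, 12, 132], [321, 354, 24, 20, 219], [411, 356, 50, 44, 1084], [461, 362, 7, 38, 87], [309, 380, 18, 13, 127], [314, 387, 25, 13, 183], [293, 394, 13, 6, 59]]
112 =====---=------=-==-----===-----:::-------------------------===-==-===
115 ========================================------------------------------
118 ==========================-====-==-=---::...::--=--==-=-===-==========
121 ==================================--:.::----:..::-====================
124 ==
[... 2293 characters left out ...]
=++**********************
151 +*******+=:.:------:::::--==========--::::::=+************************
154 ++++++**+++-:.::-----::::..::::::::::::::-=+**************************
157 *********+====-:..::::...:::::::::::::-=+*****************************
160 ++++++++==++*+++=-::::-----------===++********************************
163 +****++==++********+============+*************************************
166 ********+===++****++==++**********************************************
169 ************+==++==++*************************************************
172 **********************************************************************
175 **********************************************************************
```

The pot has not moved, so the earlier difference was only the arm's shadow. I'm handing in.

```bash
python3 -m crank '[[0,0,0,0,0,0,-1],[0,0,0,0,0,0,-1],[0,0,0,0,0,0,-1],[0,0,0,0,0,0,-1]]' | head -2; python3 -c "
from plant import robot
print(robot.close_job())"
```

```text
clock: 19.55
tcp_pos: [0.5693, -0.2733, 0.2284]
the job is handed in; nothing more can be done
None
```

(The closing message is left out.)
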